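# Return a petri dish through a sprung gate

## Task

Take the petri dish that lies left of the return lane and set it flat on the orange ring in front of the lane's orange sprung gate, then push it along the deck through the gate until it presses firmly on the sprung stop hidden inside the white box: feel for the stop and press gently, never over about 15 N, for the dish is glass. Then back the fingers off and out, so that the dish stays resting flat against the stop and the gate swings shut behind it. Leave the beaker, the dropper bottle and the vial as they stand.

Things in the scene. Friction and masses are not known exactly. Their poses are not given: they have to be found in the camera images.
- dish_center (a point): centre, half-way up, of the closed petri dish: flat, round, translucent white with lid, glass, 67 mm in diameter (63 below the lid), 16 mm high, about 60 g. It lies flat on the worktop to the left; grip it from above across its diameter.
- dish: the same petri dish; origin at the centre of its underside, z up
- lane: the return lane, fixed: grey deck 335 x 106 mm, its top 8 mm above the worktop. Origin at worktop level under the middle of the gate; x = push direction, y = left of the push, z up. Deck from x = -95 to +240 mm: open apron without walls to x = -46, then flared guides 18 mm high to the gate; beyond it walls 22 mm high, inner faces at y = -37 and +48 mm. Open above up to the box.
- apron (a point): centre of the thin orange ring, 72 mm across, on top of the deck's apron, 62 mm before the gate: where the dish is set down
- gate_mid (a point): middle of the gate on the deck's top. The gate is one orange upright plate 4 mm thick, 20 mm high, 81 mm long, across the lane, hinged on the upright steel post at lane y = +45 mm. It opens only inwards (+x), sweeping the lane as far as x = 81 mm, and can shut only when nothing stands in that sweep.
- flap (a joint): angle of the gate flap (rad): 0 = shut, 1.57 = wide open along the wall. Its spring always pulls it shut (0.024 N m shut, 0.055 N m wide open). As the dish squeezes past between flap and wall the push needed rises to between 3 and 14 N for a moment; later the flap may lean on the fingers with 1 to 2 N.
- box: white receiving box over the lane's far end, fixed: 96 mm long, 103 wide, top 36 mm above the worktop, 24 mm clear height over the deck. Origin at worktop level in its mouth (lane x = 142 mm, y = 0), x inwards. With the dish home, the dish's rear edge is still 12 to 52 mm short of this mouth, so fingers stay outside.
- box_mouth (a point): middle of the box's mouth on the deck's top. Hidden in the box is a sprung black rubber stop, 50 mm wide, set differently each time: its untouched face is 14 to 54 mm inside the mouth. It gives 1 mm per 0.4 N for 12 mm, then is solid; press on it with 3 to 12 N. Released, it pushes the dish back some mm and stays in touch with it.
- beaker: small clear glass beaker 46 x 51 x 58 mm, bystander; origin at the centre of its foot
- dropper: amber dropper bottle with black teat, 33 mm in diameter, 106 mm high, bystander; origin at the centre of its foot
- vial: sample vial with green cap, 25 mm in diameter, 50 mm high, bystander; origin at the centre of its foot

How it is judged:
By the outcome, as a careful person would: the job done as asked, in the order asked, and still so for the second after the job is handed in, with the robot touching nothing.
It also fails if it takes over 61 s, if anything falls off the work surface, if the arm or the gripper's body presses on something with over 40 N, if the wrist force passes 120 N, or if a joint passes its speed limit or range.

## Robot

A 7-joint arm with a two-finger parallel gripper is mounted at the origin on a cart in front of the work surface, level with it; the furniture and walls round the work are solid. World frame = base frame: x ahead of the robot, y to its left, z up, the work surface at z = 0. Lengths are in m, angles in rad, forces in N, time in s.
With the tool pointing down it reaches from about 0.4 to 0.925 m from the base axis. Payload 4.1 kg.
Tool frame: the origin (TCP) lies at the very end of the fingers, on their centre line; the grasp point (between the pads) lies 19 mm behind it (manip.hold_point_z is the z of the grasp point in the tool frame, in m); z points along the fingers, y is the line along which they close (so a half turn about z gives the same grasp; the last joint's range is limited). The gripper opens to 85 mm and grips with 20 to 120 N. Pads are 22 mm wide; open, the fingers measure 114 mm over their backs; the gripper's body (76 mm by 85 mm) begins 54 mm behind the grasp point. The pads swing forward as they close: fully open they stand 13 mm farther back than shut.
Start: joints at [1.171, 0.398, 0.045, 1.537, -0.019, 1.207, -0.051], TCP at [0.193, -0.621, 0.231] pointing down, gripper open.
Joint ranges: [-2.82, 2.82], [-0.49, 2.23], [-1.37, 1.46], [0, 2.46], [-1.36, 4.5], [0.23, 2], [-2.94, 2.94]. Speed limits (rad/s): [2.57, 2.57, 3.14, 3.14, 3.14, 3.14, 3.14].

## Interface

Orientations are given as a unit quaternion [w, x, y, z].
In Python, from workcell import manip, imaging, spotter gives the robot as it stands.
- The arm moves only by the tool servo_tool, never from a script. Its argument "deltas" is one flat list of numbers, 6 for each row, row after row: the shift along the world's x, y, z as a fraction of full scale, then the turn, a rotation vector about the world's x, y, z as a fraction of full scale. A call has 1 to 10 rows; each row is the pose to reach, as a shift and turn from the pose commanded when the call began; what a row does not reach only later rows make up. Full scale, the value 1, is 0.3 m for a shift and 1.5 rad for a turn. A row lasts 1/8 s, in which the tool goes at most 62.5 mm and 10.7 degrees, less where a joint would pass 70% of its speed; a pose out of reach is approached as far as the arm can. A call with a number of a shift or a turn outside -1 to 1 is refused whole. A call with a gripper value outside its range is refused whole. "hand" is the closure in counts, from 0 (fully open) to 255 (shut), set as the call begins (left out, the last holds). The fingers move at their own pace and stop on an object; "force" is the grip in N (left out, the last holds). Time passes only in rows, so rows that repeat a pose let the fingers close. It gives the time, the measured TCP pose, the force, the opening and the grip force at its end, in the units of the state.
- manip.sense(): the state, without advancing time (a new reading comes with each control period).
- imaging.capture(name): name is "side" or "top"; returns (picture, depth): 480x640x3 uint8, red, green, blue; 480x640 float32, m along the optical axis (not along the pixel's ray), 0 where there is no reading.
- imaging.get_calibration(name): a dict with "mtx" (3x3 intrinsics, pixels), "D" ([k1, k2, p1, p2, k3] as OpenCV has them; the pictures are not rectified), "view" (4x4, takes a point from world to camera coordinates). Camera axes: x right, y up, looking along -z (the intrinsics and any distortion apply to the point x, -y, -z); pixel columns grow to the right and rows downward; lengths in m; the calibration is good to about 2 mm. A picture is of the moment at which its call begins. get_calibration takes no time and is no camera call.
- manip.finish_job(): hands the job in; it is judged then, once.
Trained networks look in the newest picture that a camera, given by its name, has taken for a name from the list of things; names that differ only in an ending like _2 or _b are one class to them, and where a whole thing is asked for, a point or a joint stands for the part that bears it (a point fixed in the world has none). Each returns a list of dicts, best first, with "confidence" (0 to 1); they miss things now and then, are a little off and sometimes report something else, mostly with a low value. They report only what shows in the picture. A call takes as long as a camera call.
- spotter.boxes_of(camera, label): "rect" ([left, top, width, height] in pixels, round what is visible of it).
- spotter.outline_of(camera, label): "pixels" (480x640 bool, what is visible of it) and "rect" ([left, top, width, height] in pixels, round what is visible of it).
The state is a dict: "clock": time; "joint_positions": joint angles; "joint_vel": joint speeds; "effort": joint torques, N m; "tool_pos": TCP position; "eef_rot": TCP orientation; "force": force on the tool from outside, world axes, zero at the start; "ft_torque": the same for the moment, N m; "gripper_width": opening from 0.0 (shut) to 1.0 (fully open); "gripper_force": force on a finger pad.
Only numpy, scipy, OpenCV 4.12 (cv2) and the standard library are available. Lean on these libraries where they do the work, as an engineer would, in place of code of your own. Each camera call takes 0.05 s, during which the arm holds its last target. There are 200 camera calls.

## Working session

There is one attempt and no reset: what is moved stays moved. The work goes in short steps, Python scripts to look and compute and a tool call to move; the robot and the scene stay as the last step left them, time stands still between calls to the robot, and variables do not carry over. Pictures are saved under pics/ and viewed, at most 10 in all, crops included, and the job is handed in when it is done.

Besides the shell and the picture viewer there is one more tool, called after ">>>" as name(argument=value, ...) on one line, values as JSON. servo_tool: Moves the arm, as the interface text tells. Shift numbers are shares of 0.3 m and turn numbers shares of 1.5 rad, none past 1 either way. Its arguments: {"type":"object","properties":{"deltas":{"type":"array"},"hand":{"type":"number"},"force":{"type":"number"}},"required":["deltas"]}

```bash
mkdir -p pics; ls; cat > h.py <<'E'
import numpy as np, cv2
from workcell import manip, imaging, spotter
def ray(cam,uv):
    c=imaging.get_calibration(cam);V=np.array(c["view"]);K=np.array(c["mtx"],float)
    p=cv2.undistortPoints(np.array(uv,float).reshape(-1,1,2),K,np.array(c["D"],float)).reshape(-1,2)
    d=np.c_[p[:,0],-p[:,1],-np.ones(len(p))]
    R=V[:3,:3];return -R.T@V[:3,3], d@R
def onz(cam,uv,z):
    o,d=ray(cam,uv);return o+d*((z-o[2])/d[:,2])[:,None]
def depthpts(cam,uv,dep):
    uv=np.array(uv);o,d=ray(cam,uv);return o+d*dep[uv[:,1],uv[:,0]][:,None]
def proj(cam,P):
    c=imaging.get_calibration(cam);V=np.array(c["view"]);q=np.atleast_2d(P)@V[:3,:3].T+V[:3,3]
    q=q*[1,-1,-1];return cv2.projectPoints(q,np.zeros(3),np.zeros(3),np.array(c["mtx"],float),np.array(c["D"],float))[0].reshape(-1,2)
E
python3 - <<'E'
from h import *
for cam in("top","side"):
    im,d=imaging.capture(cam);cv2.imwrite(f"pics/{cam}0.png",im[:,:,::-1]);np.save(cam+"_d.npy",d)
    o,_=ray(cam,[[320,240]]);print(cam,o.round(3),onz(cam,[[320,240]],0).round(3))
    for n in("dish","lane","apron","flap","box","beaker","dropper","vial"):
        try:
            for r in spotter.outline_of(cam,n)[:2]:
                m=r["pixels"];v,u=np.nonzero(m);print(n,round(r["confidence"],2),np.round(r["rect"]),m.sum(),onz(cam,[[u.mean(),v.mean()]],0.01).round(3))
        except Exception as e: print(n,e)
s=manip.sense();print(s,manip.hold_point_z)
E
```

```text
pics
top [0.4   0.066 1.088] [[0.552 0.054 0.   ]]
dish 0.62 [180. 274.  33.  30.] 698 [[0.441 0.332 0.01 ]]
lane 0.72 [334. 250. 112.  59.] 5035 [[ 0.465 -0.096  0.01 ]]
lane 0.44 [182. 274.  31.  30.] 686 [[0.442 0.332 0.01 ]]
apron 0.63 [332. 246. 112.  63.] 5071 [[ 0.465 -0.097  0.01 ]]
apron 0.48 [436. 238.  49.  53.] 1899 [[ 0.492 -0.269  0.01 ]]
flap 0.65 [178. 212.  24.  19.] 444 [[0.597 0.359 0.01 ]]
box 0.8 [436. 240.  51.  50.] 2012 [[ 0.492 -0.27   0.01 ]]
box 0.45 [175. 210.  25.  22.] 467 [[0.598 0.361 0.01 ]]
beaker 0.85 [176. 210.  25.  21.] 458 [[0.597 0.361 0.01 ]]
beaker 0.71 [437. 238.  47.  53.] 1914 [[ 0.492 -0.27   0.01 ]]
dropper 0.69 [257. 279.  19.  17.] 211 [[0.446 0.176 0.01 ]]
dropper 0.53 [436. 239.  51.  54.] 2050 [[ 0.491 -0.269  0.01 ]]
vial 0.7 [434. 194.  17.  17.] 162 [[ 0.638 -0.228  0.01 ]]
vial 0.22 [185. 273.  26.  27.] 699 [[0.442 0.332 0.01 ]]
side [-0.06   0.301  0.647] [[0.592 0.052 0.   ]]
dish 0.58 [185. 316.  39.  37.] 1084 [[0.441 0.332 0.01 ]]
lane 0.75 [347. 218. 150.  82.] 5011 [[ 0.464 -0.098  0.01 ]]
lane 0.71 [417. 180.  11.  22.]
[... 555 characters left out ...]
array([ 1.17099175,  0.39836744,  0.04514315,  1.5365903 , -0.01870296,
        1.20691598, -0.0507079 ]), 'joint_vel': array([ 0.0014407 ,  0.00105971, -0.00070962,  0.00063577,  0.00161073,
        0.00080382,  0.00020547]), 'effort': array([ 2.17621887e-04, -4.75006878e+01,  1.36329543e+00, -2.54521322e+01,
        1.17190706e-02,  1.08576085e-03,  1.38498254e-05]), 'tool_pos': array([ 0.19260304, -0.62084513,  0.23137296]), 'eef_rot': array([7.21084903e-05, 9.88709007e-01, 1.49848237e-01, 6.88594063e-07]), 'force': array([ 0.01680405,  0.0097423 , -0.56731081]), 'ft_torque': array([-0.02977985,  0.01090202, -0.06697184]), 'gripper_force': 0.0, 'gripper_width': 0.9970198756345894} -0.0187
```

```bash
python3 - <<'E'
from h import *
# rectified at z=.008: image up = +x, left = +y ; 1.8 px/mm
S=1900
out=[]
xs=np.arange(0.56,0.40,-1/S); ys=np.arange(0.06,-0.36,-1/S)
X,Y=np.meshgrid(xs,ys,indexing="ij")
for cam in("top","side"):
    im=cv2.imread(f"pics/{cam}0.png")
    p=proj(cam,np.c_[X.ravel(),Y.ravel(),np.full(X.size,.008)]).astype(np.float32).reshape(*X.shape,2)
    r=cv2.remap(im,p[...,0],p[...,1],cv2.INTER_CUBIC)
    for y in np.arange(0.05,-0.36,-.05):
        for x in (0.55,.5,.45): cv2.circle(r,(int((.06-y)*S),int((.56-x)*S)),2,(0,255,0),-1)
    out.append(r[:298])
cv2.imwrite("pics/rect.png",np.vstack(out)[:600,:800]);print(np.vstack(out).shape)
E
```

```text
(596, 798, 3)
```

View pics/rect.png

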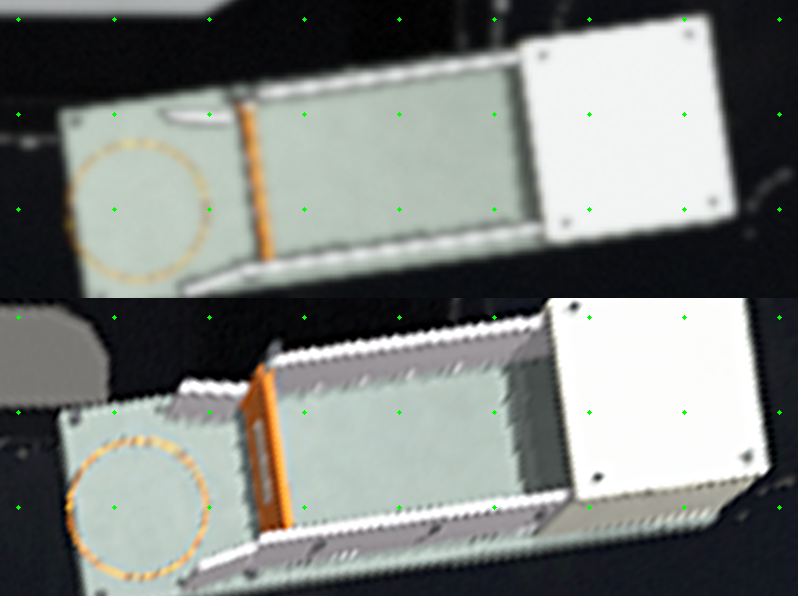

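View pics/side0.png

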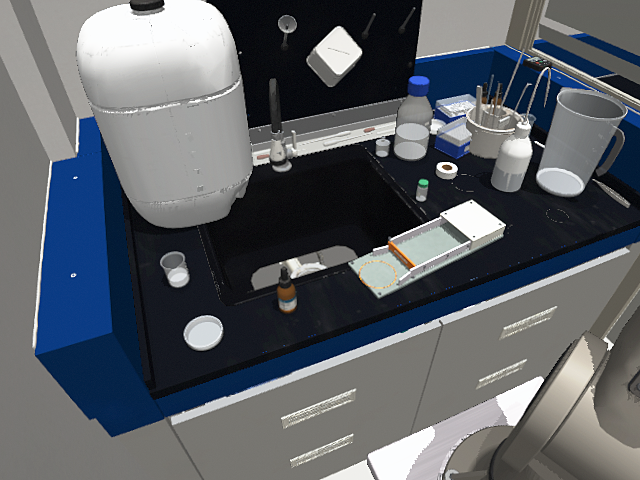

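```bash
python3 - <<'E'
from h import *
from scipy.optimize import least_squares
def rect(cam,z,x0,x1,y0,y1,S=2000):
    xs=np.arange(x1,x0,-1/S); ys=np.arange(y1,y0,-1/S);X,Y=np.meshgrid(xs,ys,indexing="ij")
    p=proj(cam,np.c_[X.ravel(),Y.ravel(),np.full(X.size,z)]).astype(np.float32).reshape(*X.shape,2)
    im=cv2.imread(f"pics/{cam}0.png")
    return cv2.remap(im,p[...,0],p[...,1],cv2.INTER_LINEAR),X,Y
for cam in("top","side"):
    r,X,Y=rect(cam,.008,.40,.50,-.07,.045)
    h=cv2.cvtColor(r,cv2.COLOR_BGR2HSV);m=(h[...,0]<28)&(h[...,0]>8)&(h[...,1]>45)&(r.max(2)>150)&(Y>-.055)
    x,y=X[m],Y[m]
    f=least_squares(lambda q:np.hypot(x-q[0],y-q[1])-q[2],[.449,-.012,.0355],loss="soft_l1",f_scale=.002)
    print(cam,"ring",f.x.round(4),m.sum())
    r,X,Y=rect(cam,.036,.38,.60,-.38,-.15)
    m=(r.min(2)>215).astype(np.uint8);n,l,s,c=cv2.connectedComponentsWithStats(m);k=1+s[1:,4].argmax()
    pts=np.c_[X[l==k],Y[l==k]].astype(np.float32)*1000;print("box",cv2.minAreaRect(pts))
    r,X,Y=rect(cam,.014,.38,.50,.26,.40)
    m=(r.min(2)>110).astype(np.uint8);n,l,s,c=cv2.connectedComponentsWithStats(m);k=1+s[1:,4].argmax()
    pts=np.c_[X[l==k],Y[l==k]].astype(np.float32)*1000;print("dish",cv2.minEnclosingCircle(pts),pts.mean(0))
E
```

```text
top ring [ 0.449  -0.0125  0.0359] 756
box ((490.0345458984375, -260.86004638671875), (100.55362701416016, 94.13105773925781), 8.176197052001953)
dish ((442.6308288574219, 330.80731201171875), 33.8745002746582) [442.39688 330.75388]
side ring [ 0.4494 -0.0126  0.0359] 3551
box ((489.52313232421875, -260.40972900390625), (103.72789764404297, 96.0831298828125), 8.246320724487305)
dish ((439.5453186035156, 331.862548828125), 37.246238708496094) [440.07  331.618]
```

>>> servo_tool(deltas=[0.83,0.73,0,0,0,0.942,0.83,0.73,0,0,0,0.942,0.83,0.73,0,0,0,0.942,0.83,0.73,0,0,0,0.942,0.83,0.73,0,0,0,0.942,0.83,0.73,0,0,0,0.942,0.83,0.73,0,0,0,0.942,0.83,0.73,0,0,0,0.942,0.83,0.73,0,0,0,0.942], hand=0, force=20)

```text
clock: 2.02
tool_pos: [0.4416, -0.4019, 0.2314]
eef_rot: [0.0, 0.655, 0.755, 0.0]
force: [-0.8, -0.5, -0.8]
gripper_width: 0.999
gripper_force: 0.0
```

>>> servo_tool(deltas=[0,0.9,0,0,0,0,0,0.9,0,0,0,0,0,0.9,0,0,0,0,0,0.9,0,0,0,0,0,0.9,0,0,0,0])

```text
clock: 2.65
tool_pos: [0.4417, -0.1276, 0.2318]
eef_rot: [0.0, 0.653, 0.757, 0.0]
force: [0.1, -1.4, -0.3]
gripper_width: 1.001
gripper_force: 0.0
```

>>> servo_tool(deltas=[0,0.9,0,0,0,0,0,0.9,0,0,0,0,0,0.9,0,0,0,0,0,0.9,0,0,0,0,0,0.9,0,0,0,0])

```text
clock: 3.28
tool_pos: [0.441, 0.1427, 0.232]
eef_rot: [-0.0, 0.653, 0.757, 0.001]
force: [-0.2, -1.0, -0.5]
gripper_width: 1.0
gripper_force: 0.0
```

>>> servo_tool(deltas=[0,0.643,0,0,0,0,0,0.643,0,0,0,0,0,0.643,0,0,0,0,0,0.643,0,0,0,0,0,0.643,-0.2,0,0,0,0,0.643,-0.4,0,0,0,0,0.643,-0.58,0,0,0,0,0.643,-0.58,0,0,0,0,0.643,-0.58,0,0,0])

```text
clock: 4.4
tool_pos: [0.4429, 0.3318, 0.0593]
eef_rot: [0.0, 0.655, 0.755, 0.001]
force: [-0.1, -0.1, 0.7]
gripper_width: 1.004
gripper_force: 0.0
```

```bash
python3 - <<'E'
from h import *
print(manip.sense()["tool_pos"])
a=imaging.capture("side")[0];c=imaging.capture("top")[0]
f=lambda i,r,k:cv2.resize(i[r[1]:r[3],r[0]:r[2],::-1],(400,400),interpolation=cv2.INTER_CUBIC)
cv2.imwrite("pics/g1.png",np.hstack([f(a,(130,250,250,370),4),f(c,(140,220,260,340),4)]))
E
```

```text
[0.44290744 0.33177352 0.05926328]
```

View pics/g1.png

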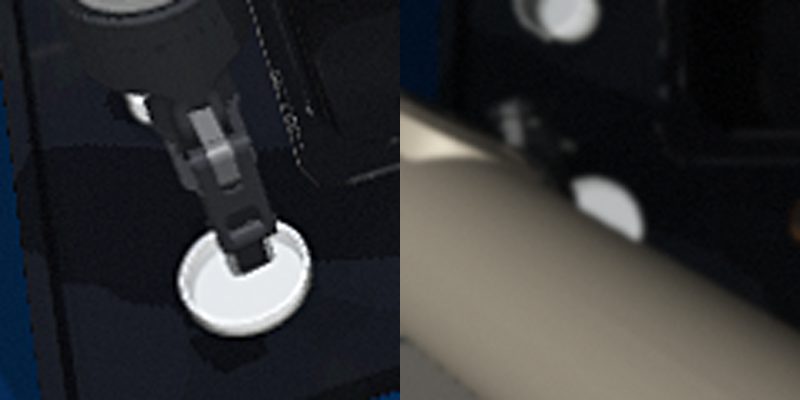

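```bash
python3 - <<'E'
from h import *
o,d=ray("side",[[205,331.6]])
for x in(.393,.398): t=(x-o[0])/d[0,0];print(o+d[0]*t)
E
```

```text
[0.393      0.32625395 0.07207255]
[0.398      0.3265302  0.06572069]
```

>>> servo_tool(deltas=[-0.004,0,-0.1,0,0,0,-0.004,0,-0.16,0,0,0,-0.004,0,-0.2,0,0,0,-0.004,0,-0.2,0,0,0,-0.004,0,-0.2,0,0,0])

```text
clock: 5.12
tool_pos: [0.4409, 0.3316, -0.002]
eef_rot: [0.0, 0.655, 0.756, 0.001]
force: [-0.1, -0.2, 0.2]
gripper_width: 0.999
gripper_force: 0.0
```

>>> servo_tool(deltas=[0,0,0,0,0,0,0,0,0,0,0,0,0,0,0,0,0,0,0,0,0,0,0,0,0,0,0,0,0,0,0,0,0,0,0,0], hand=140, force=20)

```text
clock: 5.88
tool_pos: [0.441, 0.3315, -0.0016]
eef_rot: [0.0, 0.655, 0.756, 0.001]
force: [-1.0, -1.2, 5.6]
gripper_width: 0.754
gripper_force: 21.0
```

>>> servo_tool(deltas=[0,0,0.05,0,0,0,0,0,0.15,0,0,0,0,0,0.3,0,0,0,0,0,0.45,0,0,0,0,0,0.6,0,0,0,0,0,0.67,0,0,0,0,0,0.67,0,0,0])

```text
clock: 6.75
tool_pos: [0.4412, 0.332, 0.2006]
eef_rot: [0.001, 0.655, 0.756, 0.002]
force: [-0.0, -0.4, -0.4]
gripper_width: 0.752
gripper_force: 22.4
```

```bash
python3 - <<'E'
from h import *
s=manip.sense();print(s["tool_pos"],s["force"],s["gripper_width"])
a=imaging.capture("side")[0]
cv2.imwrite("pics/g2.png",cv2.resize(a[150:350,60:320,::-1],(780,600),interpolation=cv2.INTER_CUBIC))
E
```

```text
[0.44115067 0.33199569 0.20060476] [-0.04804582 -0.44310796 -0.41315091] 0.7522337937716786
```

View pics/g2.png

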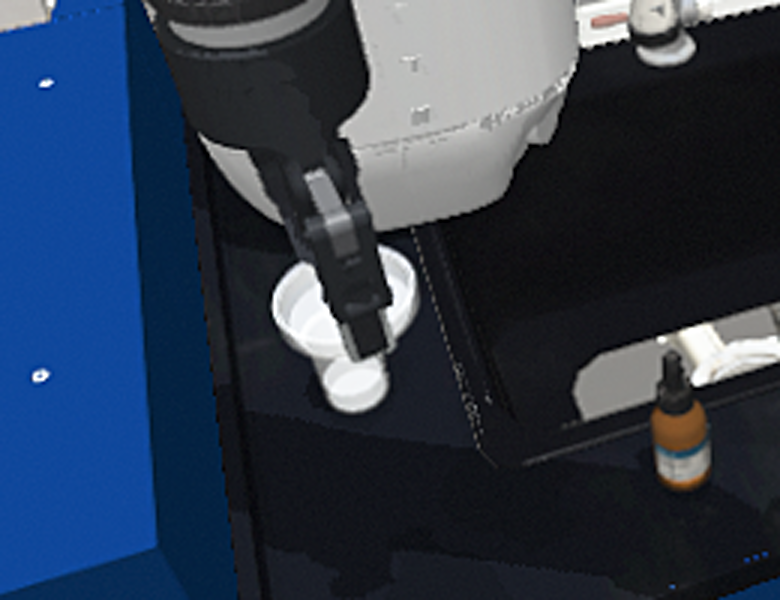

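>>> servo_tool(deltas=[0.027,-0.2,0,0,0,0,0.027,-0.4,0,0,0,0,0.027,-0.6,0,0,0,0,0.027,-0.75,0,0,0,0,0.027,-0.9,0,0,0,0,0.027,-0.9,0,0,0,0])

```text
clock: 7.55
tool_pos: [0.4472, 0.0566, 0.1966]
eef_rot: [-0.001, 0.658, 0.753, -0.002]
force: [-0.7, 0.5, -0.3]
gripper_width: 0.752
gripper_force: 22.4
```

>>> servo_tool(deltas=[0,-0.15,0,0,0,0,0,-0.247,-0.1,0,0,0,0,-0.247,-0.25,0,0,0,0,-0.247,-0.4,0,0,0,0,-0.247,-0.5,0,0,0,0,-0.247,-0.58,0,0,0,0,-0.247,-0.6,0,0,0,0,-0.247,-0.6,0,0,0])

```text
clock: 8.55
tool_pos: [0.4483, -0.0122, 0.0181]
eef_rot: [-0.001, 0.654, 0.756, 0.0]
force: [0.4, 0.8, -0.5]
gripper_width: 0.754
gripper_force: 22.5
```

>>> servo_tool(deltas=[0.003,0,-0.015,0,0,0,0.003,0,-0.025,0,0,0,0.003,0,-0.03,0,0,0,0.003,0,-0.034,0,0,0,0.003,0,-0.036,0,0,0,0.003,0,-0.036,0,0,0])

```text
clock: 9.3
tool_pos: [0.4495, -0.013, 0.0076]
eef_rot: [0.0, 0.655, 0.756, 0.0]
force: [0.5, -0.9, -0.4]
gripper_width: 0.752
gripper_force: 22.5
```

>>> servo_tool(deltas=[0,0,-0.002,0,0,0,0,0,-0.004,0,0,0,0,0,-0.004,0,0,0])

```text
clock: 9.68
tool_pos: [0.4495, -0.013, 0.0065]
eef_rot: [0.0, 0.655, 0.756, 0.0]
force: [-0.7, -0.4, 1.8]
gripper_width: 0.753
gripper_force: 22.6
```

>>> servo_tool(deltas=[0,0,0,0,0,0,0,0,0,0,0,0,0,0,0,0,0,0,0,0,0,0,0,0,0,0,0.1,0,0,0,0,0,0.3,0,0,0,0,0,0.4,0,0,0,0,0,0.4,0,0,0], hand=0)

```text
clock: 10.68
tool_pos: [0.4514, -0.0132, 0.1286]
eef_rot: [0.003, 0.655, 0.756, 0.001]
force: [-0.2, 0.3, -0.0]
gripper_width: 1.001
gripper_force: 0.0
```

>>> servo_tool(deltas=[-0.04,0.3,0,0,0,0,-0.04,0.3,0,0,0,0,-0.04,0.3,0,0,0,0,-0.04,0.3,0,0,0,0,-0.04,0.3,0,0,0,0], hand=180)

```text
clock: 11.3
tool_pos: [0.4373, 0.0755, 0.1258]
eef_rot: [-0.0, 0.656, 0.755, -0.0]
force: [0.6, -0.5, 0.4]
gripper_width: 0.294
gripper_force: 0.0
```

```bash
python3 - <<'E'
from h import *
s=manip.sense();print(s["tool_pos"],s["force"],s["gripper_width"])
a=imaging.capture("side")[0];c=imaging.capture("top")[0]
for cam in("top","side"):
  for r in spotter.outline_of(cam,"dish")[:2]:
    v,u=np.nonzero(r["pixels"]);print(cam,r["confidence"],r["rect"],onz(cam,[[u.mean(),v.mean()]],.018))
f=lambda i,r:cv2.resize(i[r[1]:r[3],r[0]:r[2],::-1],(400,400),interpolation=cv2.INTER_CUBIC)
cv2.imwrite("pics/g3.png",np.hstack([f(a,(320,170,460,310)),f(c,(290,210,390,310))]))
E
```

```text
[0.43728173 0.07553727 0.12580551] [ 0.56239829 -0.51891419  0.35226222] 0.29359625274814916
top 0.91 [345.4, 270.2, 21.8, 26.7] [[ 0.45600744 -0.02620066  0.018     ]]
side 0.82 [363.4, 258.5, 32.6, 28.9] [[ 0.44875077 -0.01336067  0.018     ]]
```

View pics/g3.png

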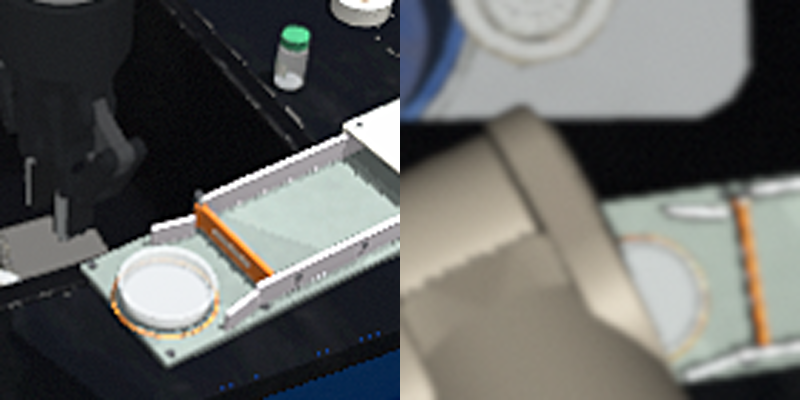

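>>> servo_tool(deltas=[0.012,-0.102,-0.1,0,0,0,0.012,-0.102,-0.2,0,0,0,0.012,-0.102,-0.3,0,0,0,0.012,-0.102,-0.36,0,0,0,0.012,-0.102,-0.379,0,0,0,0.012,-0.102,-0.379,0,0,0])

```text
clock: 12.25
tool_pos: [0.4412, 0.0463, 0.0128]
eef_rot: [0.0, 0.655, 0.756, 0.0]
force: [-0.1, -0.1, 0.8]
gripper_width: 0.295
gripper_force: 0.0
```

```bash
cat > st.py <<'E'
from h import *
s=manip.sense();P=np.array([.1426,-.9898]);L=np.array([.9898,.1426]);g=np.array([.4580,-.0739])
t=s["tool_pos"];d=t[:2]-g;f=s["force"]
print("lane TCP mm",(d@P*1e3).round(1),(d@L*1e3).round(1),"z",(t[2]*1e3).round(1),"F p,l,z",(f[:2]@P).round(1),(f[:2]@L).round(1),f[2].round(1),"w",s["gripper_width"]*85,"t",s["clock"])
E
python3 st.py
```

```text
lane TCP mm -121.4 0.5 z 12.8 F p,l,z 0.1 -0.1 0.8 w 25.100873512094044 t 12.25
```

>>> servo_tool(deltas=[0.002,-0.017,-0.001,0,0,0,0.003,-0.033,-0.002,0,0,0,0.005,-0.05,-0.002,0,0,0,0.006,-0.066,-0.002,0,0,0,0.008,-0.083,-0.002,0,0,0,0.009,-0.1,-0.002,0,0,0,0.011,-0.116,-0.002,0,0,0,0.0125,-0.133,-0.002,0,0,0])

```text
clock: 13.25
tool_pos: [0.4448, 0.0062, 0.012]
eef_rot: [0.0, 0.655, 0.756, 0.0]
force: [0.0, 0.7, 0.9]
gripper_width: 0.297
gripper_force: 0.4
```

```bash
python3 st.py
```

```text
lane TCP mm -81.2 -1.6 z 12.0 F p,l,z -0.7 0.1 0.9 w 25.231945827010218 t 13.25
```

>>> servo_tool(deltas=[0.002,-0.013,0,0,0,0,0.004,-0.026,0,0,0,0,0.006,-0.04,0,0,0,0,0.008,-0.053,0,0,0,0,0.0095,-0.066,0,0,0,0,0.0115,-0.079,0,0,0,0,0.0135,-0.092,0,0,0,0,0.015,-0.106,0,0,0,0,0.017,-0.119,0,0,0,0,0.019,-0.132,0,0,0,0])

```text
clock: 14.5
tool_pos: [0.4504, -0.0333, 0.012]
eef_rot: [-0.0, 0.655, 0.756, -0.0]
force: [-0.5, 3.2, 0.7]
gripper_width: 0.294
gripper_force: 0.9
```

```bash
python3 st.py; python3 - <<'E'
from h import *
a=imaging.capture("side")[0];c=imaging.capture("top")[0]
f=lambda i,r:cv2.resize(i[r[1]:r[3],r[0]:r[2],::-1],(400,400),interpolation=cv2.INTER_CUBIC)
cv2.imwrite("pics/g4.png",np.hstack([f(a,(340,180,460,300)),f(c,(310,220,410,320))]))
E
```

```text
lane TCP mm -41.2 -1.7 z 12.0 F p,l,z -3.2 -0.1 0.7 w 24.995599395085122 t 14.5
```

View pics/g4.png

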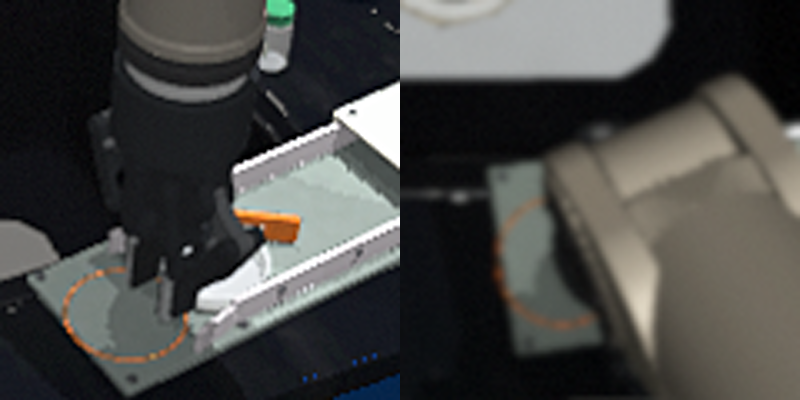

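>>> servo_tool(deltas=[0.0015,-0.01,0,0,0,0,0.003,-0.02,0,0,0,0,0.0045,-0.03,0,0,0,0,0.006,-0.04,0,0,0,0,0.007,-0.05,0,0,0,0,0.0085,-0.06,0,0,0,0])

```text
clock: 15.35
tool_pos: [0.4529, -0.0514, 0.012]
eef_rot: [-0.0, 0.655, 0.756, -0.0]
force: [-1.1, 1.9, -0.3]
gripper_width: 0.297
gripper_force: 0.9
```

```bash
python3 st.py
```

```text
lane TCP mm -23.0 -1.9 z 12.0 F p,l,z -2.1 -0.8 -0.3 w 25.209314973344263 t 15.35
```

>>> servo_tool(deltas=[0.0015,-0.01,0,0,0,0,0.003,-0.02,0,0,0,0,0.0045,-0.03,0,0,0,0,0.006,-0.04,0,0,0,0,0.007,-0.05,0,0,0,0,0.0085,-0.06,0,0,0,0])

```text
clock: 16.1
tool_pos: [0.4556, -0.0694, 0.0121]
eef_rot: [0.0, 0.655, 0.756, 0.0]
force: [-0.4, 0.7, -0.2]
gripper_width: 0.294
gripper_force: 0.7
```

```bash
python3 st.py
```

```text
lane TCP mm -4.8 -1.7 z 12.1 F p,l,z -0.7 -0.3 -0.2 w 24.98150732627872 t 16.1
```

>>> servo_tool(deltas=[0.0015,-0.01,0,0,0,0,0.003,-0.02,0,0,0,0,0.0045,-0.03,0,0,0,0,0.006,-0.04,0,0,0,0])

```text
clock: 16.6
tool_pos: [0.4575, -0.0814, 0.012]
eef_rot: [0.0, 0.655, 0.756, 0.0]
force: [-1.2, 0.6, -1.1]
gripper_width: 0.298
gripper_force: 0.6
```

```bash
python3 st.py
```

```text
lane TCP mm 7.3 -1.6 z 12.0 F p,l,z -0.7 -1.1 -1.1 w 25.314379924182184 t 16.6
```

>>> servo_tool(deltas=[0.0015,-0.01,0,0,0,0,0.003,-0.02,0,0,0,0,0.0045,-0.03,0,0,0,0,0.006,-0.04,0,0,0,0,0.007,-0.05,0,0,0,0,0.0085,-0.06,0,0,0,0])

```text
clock: 17.35
tool_pos: [0.4599, -0.0994, 0.012]
eef_rot: [0.0, 0.655, 0.756, 0.0]
force: [-1.8, 0.3, -1.2]
gripper_width: 0.293
gripper_force: 0.5
```

```bash
python3 st.py
```

```text
lane TCP mm 25.5 -1.7 z 12.0 F p,l,z -0.6 -1.7 -1.2 w 24.924299876784712 t 17.35
```

>>> servo_tool(deltas=[0.0015,-0.01,0,0,0,0,0.003,-0.02,0,0,0,0,0.0045,-0.03,0,0,0,0,0.006,-0.04,0,0,0,0,0.007,-0.05,0,0,0,0,0.0085,-0.06,0,0,0,0])

```text
clock: 18.1
tool_pos: [0.4625, -0.1174, 0.012]
eef_rot: [0.0, 0.655, 0.756, -0.0]
force: [-1.0, 1.0, 0.5]
gripper_width: 0.294
gripper_force: 0.4
```

```bash
python3 st.py
```

```text
lane TCP mm 43.7 -1.8 z 12.0 F p,l,z -1.1 -0.9 0.5 w 24.978588113755944 t 18.1
```

>>> servo_tool(deltas=[0.0015,-0.01,0,0,0,0,0.003,-0.02,0,0,0,0,0.0045,-0.03,0,0,0,0,0.006,-0.04,0,0,0,0,0.007,-0.05,0,0,0,0,0.0085,-0.06,0,0,0,0])

```text
clock: 18.85
tool_pos: [0.4649, -0.1352, 0.012]
eef_rot: [-0.0, 0.655, 0.756, 0.0]
force: [-1.0, 1.3, 0.4]
gripper_width: 0.296
gripper_force: 0.6
```

```bash
python3 st.py
```

```text
lane TCP mm 61.6 -1.9 z 12.0 F p,l,z -1.4 -0.8 0.4 w 25.16976029055678 t 18.85
```

```bash
python3 - <<'E'
from h import *
a=imaging.capture("side")[0]
cv2.imwrite("pics/g5.png",cv2.resize(a[170:300,350:510,::-1],(738,600),interpolation=cv2.INTER_CUBIC))
E
```

```text
(no output)
```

View pics/g5.png

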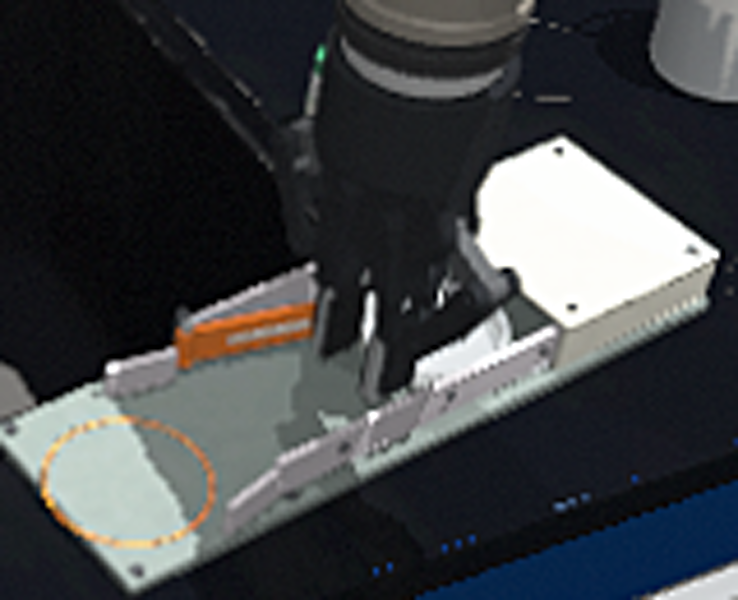

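>>> servo_tool(deltas=[0.0015,-0.01,0,0,0,0,0.003,-0.02,0,0,0,0,0.0045,-0.03,0,0,0,0,0.006,-0.04,0,0,0,0,0.007,-0.05,0,0,0,0,0.007,-0.05,0,0,0,0])

```text
clock: 19.65
tool_pos: [0.4671, -0.1508, 0.0121]
eef_rot: [0.0, 0.655, 0.756, -0.0]
force: [-0.5, -0.1, -0.5]
gripper_width: 0.289
gripper_force: 0.4
```

```bash
python3 st.py
```

```text
lane TCP mm 77.4 -1.9 z 12.1 F p,l,z 0.0 -0.6 -0.5 w 24.593176193178593 t 19.65
```

>>> servo_tool(deltas=[0.001,-0.007,0,0,0,0,0.002,-0.014,0,0,0,0,0.003,-0.02,0,0,0,0,0.004,-0.026,0,0,0,0,0.004,-0.026,0,0,0,0])

```text
clock: 20.27
tool_pos: [0.4684, -0.1582, 0.0121]
eef_rot: [0.0, 0.655, 0.756, -0.0]
force: [0.3, -0.9, -0.5]
gripper_width: 0.296
gripper_force: 0.4
```

```bash
python3 st.py
```

```text
lane TCP mm 85.0 -1.8 z 12.1 F p,l,z 0.9 0.2 -0.5 w 25.156549570211563 t 20.275
```

>>> servo_tool(deltas=[0.001,-0.007,0,0,0,0,0.002,-0.014,0,0,0,0,0.003,-0.02,0,0,0,0,0.004,-0.026,0,0,0,0,0.004,-0.026,0,0,0,0])

```text
clock: 20.9
tool_pos: [0.4695, -0.1654, 0.012]
eef_rot: [-0.0, 0.655, 0.756, 0.0]
force: [-0.2, 2.8, 0.7]
gripper_width: 0.294
gripper_force: 1.3
```

```bash
python3 st.py
```

```text
lane TCP mm 92.2 -1.6 z 12.0 F p,l,z -2.8 0.2 0.7 w 24.948202099730658 t 20.9
```

>>> servo_tool(deltas=[0.001,-0.007,0,0,0,0,0.002,-0.014,0,0,0,0,0.002,-0.014,0,0,0,0])

```text
clock: 21.28
tool_pos: [0.47, -0.1696, 0.012]
eef_rot: [-0.0, 0.655, 0.756, 0.0]
force: [-0.9, 4.5, 1.2]
gripper_width: 0.293
gripper_force: 2.0
```

```bash
python3 st.py; python3 -c "
from workcell import manip;print(manip.sense()['force'])"
```

```text
lane TCP mm 96.5 -1.7 z 12.0 F p,l,z -4.6 -0.3 1.2 w 24.906703734665495 t 21.275
[-0.91361755  4.54635386  1.18953009]
```

>>> servo_tool(deltas=[0.001,-0.005,0,0,0,0,0.001,-0.007,0,0,0,0,0.001,-0.007,0,0,0,0])

```text
clock: 21.65
tool_pos: [0.4703, -0.171, 0.012]
eef_rot: [-0.0, 0.655, 0.756, 0.0]
force: [-1.0, 5.4, 1.9]
gripper_width: 0.295
gripper_force: 2.7
```

```bash
python3 st.py
```

```text
lane TCP mm 97.9 -1.7 z 12.0 F p,l,z -5.5 -0.3 1.9 w 25.089454601849386 t 21.65
```

>>> servo_tool(deltas=[0,-0.002,0,0,0,0,0,-0.003,0,0,0,0,0,-0.003,0,0,0,0,0,-0.003,0,0,0,0])

```text
clock: 22.15
tool_pos: [0.4703, -0.1711, 0.012]
eef_rot: [-0.001, 0.654, 0.756, 0.001]
force: [-0.9, 7.1, 0.8]
gripper_width: 0.292
gripper_force: 3.3
```

```bash
python3 st.py
```

```text
lane TCP mm 98.0 -1.7 z 12.0 F p,l,z -7.2 0.2 0.8 w 24.843378577717274 t 22.15
```

>>> servo_tool(deltas=[-0.001,0.007,0,0,0,0,-0.002,0.014,0,0,0,0,-0.003,0.021,0,0,0,0,-0.004,0.028,0,0,0,0,-0.005,0.035,0,0,0,0,-0.006,0.042,0,0,0,0,-0.007,0.049,0,0,0,0,-0.0085,0.06,0,0,0,0,-0.0105,0.073,0,0,0,0,-0.0105,0.073,0,0,0,0])

```text
clock: 23.4
tool_pos: [0.4673, -0.1507, 0.0121]
eef_rot: [0.0, 0.654, 0.756, 0.0]
force: [0.3, 0.4, 0.1]
gripper_width: 0.295
gripper_force: 0.0
```

```bash
python3 st.py
```

```text
lane TCP mm 77.4 -1.8 z 12.1 F p,l,z -0.3 0.4 0.1 w 25.096141867571124 t 23.4
```

>>> servo_tool(deltas=[0,0,0.05,0,0,0,0,0,0.1,0,0,0,0,0,0.17,0,0,0,0,0,0.27,0,0,0,0,0,0.4,0,0,0,0,0,0.5,0,0,0,0,0,0.6,0,0,0,0,0,0.6,0,0,0])

```text
clock: 24.4
tool_pos: [0.4693, -0.1514, 0.1954]
eef_rot: [0.003, 0.655, 0.756, 0.001]
force: [-0.1, 0.1, -0.3]
gripper_width: 0.295
gripper_force: 0.0
```

>>> servo_tool(deltas=[0,-0.2,0.1,0,0,0,0,-0.4,0.1,0,0,0,0,-0.6,0.1,0,0,0,0,-0.8,0.1,0,0,0,0,-0.8,0.1,0,0,0,0,-0.8,0.1,0,0,0])

```text
clock: 25.15
tool_pos: [0.4671, -0.3899, 0.2213]
eef_rot: [-0.001, 0.655, 0.756, 0.001]
force: [-0.3, 1.3, 1.0]
gripper_width: 0.3
gripper_force: 0.0
```

```bash
python3 st.py; python3 - <<'E'
from h import *
a=imaging.capture("side")[0];c=imaging.capture("top")[0]
f=lambda i,r:cv2.resize(i[r[1]:r[3],r[0]:r[2],::-1],(400,325),interpolation=cv2.INTER_CUBIC)
cv2.imwrite("pics/g6.png",np.hstack([f(a,(350,170,510,300)),f(c,(330,200,490,330))]))
E
```

```text
lane TCP mm 314.1 -36.1 z 221.3 F p,l,z -1.3 -0.2 1.0 w 25.466331912655672 t 25.15
```

View pics/g6.png

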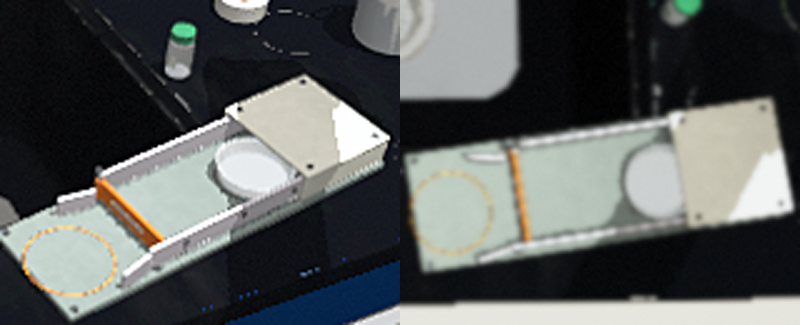

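The picture shows the gate shut (side crop at about 130,210) and the dish lying flat, partly inside the box mouth (about 255,165). The vial stands where it was.

```bash
python3 -c "
from workcell import manip;print(manip.finish_job())"
```

```text
the job is handed in; nothing more can be done
None
```

The job is handed in: the dish went onto the orange ring, through the gate and onto the stop, which I pressed with about 7 N. The fingers are clear, the dish lies flat in the box mouth and the gate is shut. I saw no contact with the beaker, dropper bottle or vial, and the job took about 25 s of the 61 s allowed.

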